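# Kit the parts of a screw jack and leave the unfinished blanks

### The arm

A 6-joint arm with a two-finger parallel gripper is mounted at the origin on the work surface. World frame = base frame: x ahead of the robot, y to its left, z up, the work surface at z = 0. Lengths are in m, angles in degrees, forces in N, time in s.
With the tool pointing down it reaches from about 0.3 to 0.95 m from the base axis. Payload 3.1 kg.
Tool frame: the origin (TCP) lies at the very end of the fingers, on their centre line; the grasp point (between the pads) lies 19 mm behind it; z points along the fingers, x is the direction in which the jaws open and shut, and the axes are right-handed (so a half turn about z gives the same grasp; the last joint's range is limited). The gripper opens to 85 mm and grips with 20 to 120 N. Pads are 22 mm wide; open, the fingers measure 114 mm over their backs; the gripper's body (76 mm by 85 mm) begins 54 mm behind the grasp point. The pads swing forward as they close: fully open they stand 13 mm farther back than shut.
Start: joints at [-76.129, 17.653, 93.61, -0, 68.738, -3.994], TCP at [0.192, -0.595, 0.231] pointing down, gripper open.
Joint ranges: [-175.34, 175.34], [-45.06, 112.39], [2.9, 150.54], [-68.45, 248.45], [3.09, 151.38], [-168.51, 168.51]. Speed limits (degrees/s): [159.86, 159.86, 180, 180, 180, 180].

### API

Orientations are given as a 3x3 rotation matrix whose columns are the frame's x, y, z axes.
In Python, from bench import env gives the robot as it stands.
- The arm moves only by the shell command python3 -m pendant 'ROWS' [FORCE]. ROWS is JSON, a list that holds one entry, the list of rows, each a list of 5 numbers: the opening, from -1 (shut) to 1 (fully open), so that 0 is half open, then the shift along the world's x, y, z scaled (see below), then the turn about the world's z scaled (see below). A call has 1 to 5 rows; each row is the pose to reach, as a shift and turn from the pose commanded when the call began, turning the shorter way round; what a row does not reach only later rows make up. The controller multiplies each number of a shift by 25 cm and each number of a turn by 180 degrees. A row lasts 1/10 s, in which the tool goes at most 50 mm and 8.59 degrees, less where a joint would pass 70% of its speed; a pose out of reach is approached as far as the arm can. A call with a number of a shift or a turn outside -1 to 1 is refused whole. A call with a gripper value outside its range is refused whole. The fingers move at their own pace and stop on an object; FORCE is the grip in N (left out, the last holds). Time passes only in rows, so rows that repeat a pose let the fingers close. It gives the time, the measured TCP pose, the force and the opening at its end, in the units of the state.
- env.state(): the state, without advancing time (a new reading comes with each control period).
- env.capture(name): name is "scene" or "top"; returns a dict with "pixels" (420x560x3 uint8, blue, green, red), "z_map" (420x560 float32, m along the optical axis (not along the pixel's ray), 0 where there is no reading), "fx", "fy", "cx", "cy" (pixels), "rvec" (rotation vector, rad) and "tvec" (3), from world to camera coordinates, as OpenCV has them. Camera axes: x right, y down, z forward; pixel columns grow to the right and rows downward; lengths in m; the calibration is good to about 2 mm. A picture is of the moment at which its call begins.
- env.finish_job(): hands the job in, once; it reports no verdict.
Trained networks look in the newest picture that a camera, given by its name, has taken for a name from the list of things; names that differ only in an ending like _2 or _b are one class to them, and where a whole thing is asked for, a point or a joint stands for the part that bears it (a point fixed in the world has none). Each returns a list of dicts, best first, with "confidence" (0 to 1); they miss things now and then, are a little off and sometimes report something else, mostly with a low value. They report only what shows in the picture. A call takes as long as a camera call.
- env.search_frame(target, camera): "extent" ([left, top, right, bottom] in pixels, round what is visible of it).
- env.trace(target, camera): "pixels" (420x560 bool, what is visible of it) and "extent" ([left, top, right, bottom] in pixels, round what is visible of it).
The state is a dict: "time": time; "joints": joint angles; "dq": joint speeds; "joint_torque": joint torques, N m; "position": TCP position; "eef_rot": TCP orientation; "ft_force": force on the tool from outside, world axes, zero at the start; "moment": the same for the moment, N m; "gripper_width": finger opening in m.
Only numpy, scipy, OpenCV 4.12 (cv2) and the standard library are available. Lean on these libraries where they do the work, as an engineer would, in place of code of your own. Each camera call takes 0.05 s, during which the arm holds its last target.

### The job

Make up the kit for one machinist's screw jack: put its four finished parts (the bell-shaped body, the screw, the bored lock nut and the grooved vee head) into the kit tray, each down in the recess that is cut for it and standing the way up it stands on the mat. Two of the pieces on the mat are blanks that still have to be machined, the round one without a bore and the block without a groove: leave those where they lie.

Things in the scene. Friction and masses are not known exactly. Their poses are not given: they have to be found in the camera images.
- jack_body_mid (a point): Bell-shaped jack body, plain steel, upright, round, 52 mm high: flange 56 mm across and 10 mm high, then a cone up to a straight neck 34 mm across (from 32 mm above the underside to the top) with an 18 mm bore. 0.45 kg. Starts on a dark 3 mm mat among the others, at least 88 mm centre to centre. Point: on its axis, half-way up (26 mm above the underside); z up.
- jack_screw_mid (a point): Jack screw, plain steel, 70 mm high, standing on its head: round head 26 mm across, 20 mm high, with dark cross holes; above it a threaded shank 16 mm across, up to the top. 0.17 kg. Starts on a dark 3 mm mat among the others, at least 88 mm centre to centre. Point: on its axis, half-way up (35 mm above the underside); z up.
- jack_nut_mid (a point): Finished lock nut, plain steel: knurled ring 42 mm across, 22 mm high, lying flat, with an 18 mm bore right through. 0.2 kg. Starts on a dark 3 mm mat among the others, at least 88 mm centre to centre. Point: on its axis, half-way up (11 mm above the underside); z up.
- jack_vee_mid (a point): Finished vee head, plain steel: block 60 mm long (x), 30 mm wide (y), 26 mm high, with a V groove 25 mm wide and 13 mm deep along the whole length of its top; its sides are flat and upright. 0.27 kg, any yaw. Starts on a dark 3 mm mat among the others, at least 88 mm centre to centre. Point: its middle, half-way up (13 mm above the underside); z up.
- nut_blank_mid (a point): Unfinished nut blank, plain steel, to be left alone: solid disc 42 mm across, 22 mm high, lying flat, no bore, no knurl. Starts on a dark 3 mm mat among the others, at least 88 mm centre to centre. Point: on its axis, half-way up (11 mm above the underside).
- vee_blank_mid (a point): Unfinished vee-head blank, plain steel, to be left alone: plain block 60 mm long (x), 30 mm wide (y), 26 mm high, no groove, any yaw. Starts on a dark 3 mm mat among the others, at least 88 mm centre to centre. Point: its middle, half-way up (13 mm above the underside).
- recess_body (a point): Wooden block 100 x 100 x 16 mm with the largest round recess, 72 mm across, 8 mm deep, for the jack body. Four such blocks, in any arrangement, are fixed 2 x 2 in a grey tray (rim 14 mm high), 101 mm centre to centre, tops 19 mm above the bench. Point: centre of the recess floor, 11 mm above the bench; z up, x and y along the block's sides.
- recess_nut (a point): Wooden block 100 x 100 x 16 mm with the middle round recess, 58 mm across, 8 mm deep, for the lock nut. Four such blocks, in any arrangement, are fixed 2 x 2 in a grey tray (rim 14 mm high), 101 mm centre to centre, tops 19 mm above the bench. Point: centre of the recess floor, 11 mm above the bench; z up, x and y along the block's sides.
- recess_screw (a point): Wooden block 100 x 100 x 16 mm with the smallest round recess, 42 mm across, 8 mm deep, for the screw's head. Four such blocks, in any arrangement, are fixed 2 x 2 in a grey tray (rim 14 mm high), 101 mm centre to centre, tops 19 mm above the bench. Point: centre of the recess floor, 11 mm above the bench; z up, x and y along the block's sides.
- recess_vee (a point): Wooden block 100 x 100 x 16 mm with the oblong recess, 76 mm long (x), 46 mm wide (y), 8 mm deep, for the vee head, either way round. Four such blocks, in any arrangement, are fixed 2 x 2 in a grey tray (rim 14 mm high), 101 mm centre to centre, tops 19 mm above the bench. Point: centre of the recess floor, 11 mm above the bench; z up, x and y along the block's sides.

How it is judged (in metres and radians):
At the end, for the whole second after the job is handed in: Each of the four finished parts is in its own recess: centred within 12 mm, seated (height within 4 mm), upright within 7 degrees, the vee head along its recess within 26 degrees, all at rest; both blanks within 30 mm of where they started (horizontal distance between jack_body_mid and recess_body below 0.012 m and z of jack_body_mid in the frame of recess_body between 0.022 and 0.03 m and angle between each of jack_body_mid, jack_screw_mid, jack_nut_mid, jack_vee_mid's own z axis and vertical below 0.12 rad and linear speed of each of jack_body, jack_screw, jack_nut, jack_vee below 0.02 m/s and horizontal distance between jack_screw_mid and recess_screw below 0.012 m and z of jack_screw_mid in the frame of recess_screw between 0.031 and 0.039 m and horizontal distance between jack_nut_mid and recess_nut below 0.012 m and z of jack_nut_mid in the frame of recess_nut between 0.007 and 0.015 m and horizontal distance between jack_vee_mid and recess_vee below 0.012 m and z of jack_vee_mid in the frame of recess_vee between 0.009 and 0.017 m and angle between the x axis of jack_vee_mid and the x axis of recess_vee, either way round below 0.45 rad and distance of each of nut_blank_mid, vee_blank_mid from where it was at the start of the episode below 0.03 m); the robot touches nothing.
It fails at once if the unfinished nut blank is picked up or knocked away (moved more than 40 mm) (distance of nut_blank_mid from where it was at the start of the episode above 0.04 m).
It fails at once if the unfinished vee head blank is picked up or knocked away (moved more than 40 mm) (distance of vee_blank_mid from where it was at the start of the episode above 0.04 m).
It also fails if it takes over 106 s, if anything falls off the work surface, if the arm or the gripper's body presses on something with over 40 N, if the wrist force passes 120 N, or if a joint passes its speed limit or range.

## Working session

There is one attempt and no reset: what is moved stays moved. The work goes in short steps, Python scripts to look and compute and a shell command to move; the robot and the scene stay as the last step left them, time stands still between calls to the robot, and variables do not carry over. Pictures are saved under pics/ and viewed, and the job is handed in when it is done.

```bash
ls; mkdir -p pics
python3 - <<'E'
from bench import env
import cv2
s=env.state(); print(s)
for n in("scene","top"):
    c=env.capture(n); cv2.imwrite(f"pics/{n}0.png",c["pixels"]); print(n,c["fx"],c["cx"],c["cy"],c["rvec"],c["tvec"])
E
```

```text
pics
{'time': 0.0, 'joints': array([-7.61290939e+01,  1.77019544e+01,  9.36909161e+01, -8.32315681e-04,
        6.87383541e+01, -3.99450542e+00]), 'dq': array([ 0.01989474, -0.0246641 ,  0.04222113,  0.07911267, -0.02168131,
       -0.11338733]), 'joint_torque': array([-3.30735793e-04, -4.15250909e+01, -2.76666015e+01, -1.06679138e-04,
        1.03274643e-02, -4.31693124e-06]), 'position': array([ 0.19149754, -0.59406176,  0.2300632 ]), 'eef_rot': array([[ 3.06786486e-01, -9.51778197e-01, -5.62207790e-04],
       [-9.51775618e-01, -3.06786967e-01,  2.22026313e-03],
       [-2.28567607e-03, -1.46051059e-04, -9.99997377e-01]]), 'ft_force': array([-0.02650217, -0.38626384,  0.57582577]), 'moment': array([-0.02847422,  0.00873043,  0.0099759 ]), 'gripper_width': 0.0850184102026626}
scene 389.735800441639 277.73578638421236 206.52480492947993 [ 2.07179552  1.03452424 -0.487828  ] [-0.31738466 -0.22253506  1.16493999]
top 537.4277005533115 279.3139492948597 212.36133808812002 [ 2.09996737 -2.15236387  0.20056624] [0.02027938 0.5175575  1.06936018]
```

View pics/scene0.png

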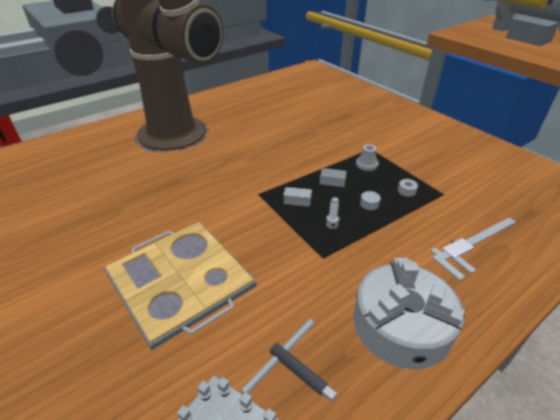

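View pics/top0.png

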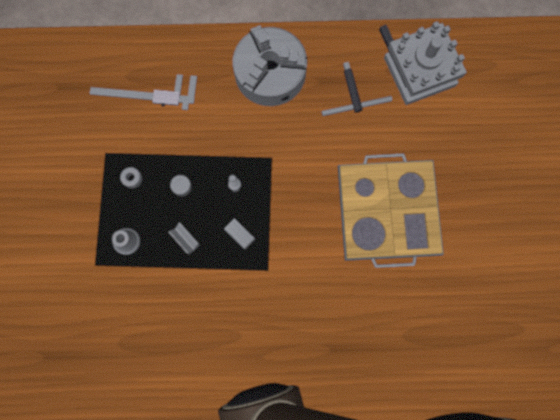

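The top view shows the body at (125,241), nut (131,177), nut blank (180,185), screw (234,184), grooved vee (183,238) and vee blank (239,234). The recesses are screw (365,187), nut (411,185), body (369,233) and vee (416,231). Next I measure these.

```bash
cat > h.py <<'E'
import numpy as np, cv2
from bench import env
def RT(c):
    R,_=cv2.Rodrigues(np.array(c["rvec"],float)); return R,np.array(c["tvec"],float).reshape(3)
def ray_at_z(c,u,v,z):
    R,t=RT(c); o=-R.T@t; d=R.T@np.array([(u-c["cx"])/c["fx"],(v-c["cy"])/c["fy"],1.0]); return o+d*(z-o[2])/d[2]
def cloud(c):
    R,t=RT(c); Z=c["z_map"]; v,u=np.mgrid[:Z.shape[0],:Z.shape[1]]
    P=np.stack([(u-c["cx"])/c["fx"]*Z,(v-c["cy"])/c["fy"]*Z,Z],-1); W=(P-t)@R; W[Z==0]=np.nan; return W
E
python3 - <<'E'
from h import *
np.set_printoptions(precision=4,suppress=True)
names="jack_body_mid jack_screw_mid jack_nut_mid jack_vee_mid nut_blank_mid vee_blank_mid recess_body recess_nut recess_screw recess_vee".split()
H=dict(zip(names,[.029,.038,.014,.016,.014,.016,.011,.011,.011,.011]))
for cam in("top","scene"):
    c=env.capture(cam); W=cloud(c)
    for n in names:
        for d in env.trace(n,cam)[:2]:
            m=d["pixels"]; e=d["extent"]
            if d["confidence"]<.3: continue
            P=W[m]; P=P[~np.isnan(P[:,0])]
            v,u=np.nonzero(m)
            print(cam,n,round(d["confidence"],2),np.round(e),m.sum(),"ctr@z",ray_at_z(c,u.mean(),v.mean(),H[n])[:2],"cloud ctr",np.median(P,0),"z5/95",np.percentile(P[:,2],[2,98]), "xy rng",np.ptp(P[:,0]),np.ptp(P[:,1]))
E
```

```text
top jack_body_mid 0.9 [113. 226. 140. 256.] 595 ctr@z [0.4681 0.3307] cloud ctr [0.4672 0.3283 0.0271] z5/95 [0.0027 0.0575] xy rng 0.057364646974903066 0.06250603217706269
top jack_body_mid 0.33 [168. 223. 198. 252.] 452 ctr@z [0.4705 0.2086] cloud ctr [0.4715 0.2098 0.0225] z5/95 [0.0022 0.032 ] xy rng 0.06356506997247713 0.0627751993388809
top jack_screw_mid 0.71 [229. 172. 244. 192.] 145 ctr@z [0.5836 0.1015] cloud ctr [0.5823 0.1011 0.0269] z5/95 [0.0055 0.0751] xy rng 0.02493656949938916 0.02530218191670401
top jack_nut_mid 0.55 [120. 163. 142. 189.] 357 ctr@z [0.6092 0.3278] cloud ctr [0.6081 0.3261 0.0236] z5/95 [0.0011 0.029 ] xy rng 0.04697155762372662 0.049826721691211384
top jack_vee_mid 0.61 [173. 223. 200. 253.] 424 ctr@z [0.472 0.21 ] cloud ctr [0.471  0.2087 0.0229] z5/95 [0.0097 0.0319] xy rng 0.06318578090592386 0.05655222310264854
top nut_blank_mid 0.88 [170. 176. 192. 198.] 328 ctr@z [0.5886 0.2192] cloud ctr [0.586  0.2168 0.0247] z5/95 [0.0062 0.0285] xy rng 0.040364779612105384 0.04055373257271916
top vee_blank_mid 0.9 [224. 221. 254. 249.] 404 ctr@z [0.4805 0.
[... 2219 characters left out ...]
ene recess_nut 0.87 [124. 274. 204. 343.] 2976 ctr@z [ 0.5779 -0.2817] cloud ctr [ 0.5802 -0.2824  0.017 ] z5/95 [0.0085 0.0194] xy rng 0.1044558215562762 0.1027297922146708
scene recess_screw 0.59 [179. 249. 250. 308.] 2366 ctr@z [ 0.5753 -0.1795] cloud ctr [ 0.5784 -0.1809  0.0173] z5/95 [0.009  0.0194] xy rng 0.1030543791217221 0.10244051844246033
scene recess_screw 0.46 [359. 188. 381. 208.] 306 ctr@z [0.5883 0.2199] cloud ctr [0.5951 0.2104 0.0222] z5/95 [0.002  0.0249] xy rng 0.05831017405719641 0.06788982335950786
scene recess_vee 0.7 [106. 245. 176. 300.] 2123 ctr@z [ 0.474 -0.284] cloud ctr [ 0.477  -0.2846  0.0167] z5/95 [0.0083 0.0192] xy rng 0.1050909986778481 0.10131607858395403
```

```bash
cat > m.py <<'E'
from h import *
np.set_printoptions(precision=4,suppress=True)
TOP=dict(jack_body_mid=(.055,.029,34),jack_screw_mid=(.073,.038,16),jack_nut_mid=(.025,.014,42),jack_vee_mid=(.029,.016,0),nut_blank_mid=(.025,.014,42),vee_blank_mid=(.029,.016,0))
def go(G,bias=(.0035,0.)):
    for cam,b in zip(("top","scene"),bias):
        c=env.capture(cam); W=cloud(c)
        for n,(x,y) in G.items():
            zt=TOP[n][0]
            # top face points near guess
            d=np.hypot(W[...,0]-x,W[...,1]-y)
            m=(d<.042)&(np.abs(W[...,2]-b-zt)<.005)
            P=W[m][:,:2]*1000
            if len(P)<5: print(cam,n,"few");continue
            (cx,cy),r=cv2.minEnclosingCircle(P.astype(np.float32)); rect=cv2.minAreaRect(P.astype(np.float32))
            print(cam,n,len(P),"circ",np.round([cx,cy,r],1),"rect",np.round(rect[0],1),np.round(rect[1],1),round(rect[2],1),"mean",P.mean(0).round(1),"z",np.median(W[m][:,2]).round(4))
if __name__=="__main__":
    go(dict(jack_body_mid=(.475,.326),jack_screw_mid=(.59,.098),jack_nut_mid=(.61,.325),jack_vee_mid=(.473,.209),nut_blank_mid=(.59,.217),vee_blank_mid=(.481,.092)))
    for cam in("top","scene"):
        c=env.capture(cam); W=cloud(c)
        b=.0035 if cam=="top" else 0
        for n,(x,y),r in (("body",(.4725,-.182),36),("nut",(.578,-.281),29),("screw",(.575,-.18),21),("vee",(.476,-.284),0)):
            m=(np.maximum(abs(W[...,0]-x),abs(W[...,1]-y))<.044)&(np.abs(W[...,2]-b-.011)<.003)
            P=W[m][:,:2]*1000; rect=cv2.minAreaRect(P.astype(np.float32))
            (cx,cy),rr=cv2.minEnclosingCircle(P.astype(np.float32))
            print(cam,n,len(P),"circ",np.round([cx,cy,rr],1),"rect",np.round(rect[0],1),np.round(rect[1],1),round(rect[2],1),"mean",P.mean(0).round(1))
        print(cam, "table z", [np.round(np.nanmedian(W[(abs(W[...,0]-x)<.02)&(abs(W[...,1]-y)<.02)][:,2]),4) for x,y in((.35,-.2),(.53,.0),(.35,.2))], "mat", np.nanmedian(W[(abs(W[...,0]-.53)<.01)&(abs(W[...,1]-.26)<.03)][:,2]))
E
python3 m.py
```

```text
top jack_body_mid 118 circ [470.5 334.3  17.1] rect [470.4 333.9] [32.6 31.4] 46.4 mean [470.6 333.6] z 0.0556
top jack_screw_mid 28 circ [587.3 103.5   6.9] rect [587.8 103.8] [10.1 13.8] 26.5 mean [587.8 103. ] z 0.0734
top jack_nut_mid 167 circ [607.8 325.6  21.3] rect [607.9 325.6] [39.9 39.9] 12.1 mean [607.1 325.8] z 0.0253
top jack_vee_mid 106 circ [471.9 210.5  32.3] rect [472.4 210. ] [59.1 29.8] 41.0 mean [472.7 210.1] z 0.0292
top nut_blank_mid 221 circ [587.8 218.8  21.1] rect [587.1 218.4] [39.4 39.8] 89.6 mean [587.7 218.2] z 0.0257
top vee_blank_mid 313 circ [479.6  92.2  32.4] rect [478.9  92.7] [58.8 29.8] 43.8 mean [478.5  92.4] z 0.0297
scene jack_body_mid 68 circ [471.9 334.6  19.5] rect [472.2 333.5] [30.6 35.6] 42.4 mean [473.2 332.5] z 0.0529
scene jack_screw_mid 28 circ [589.6 100.1   6.4] rect [589.6 100.9] [11.5 11.4] 4.4 mean [589.9 100.2] z 0.0712
scene jack_nut_mid 138 circ [610.3 324.9  21. ] rect [610.1 324.8] [40.  40.1] 10.7 mean [610.4 323.7] z 0.023
scene jack_vee_mid 100 circ [475.3 208.1  32.2] rect [474.  209.1] [58.2 36.2] 41.0 mean [473.7 211.1
[... 541 characters left out ...]
e 643 circ [ 474.4 -283.1   59.5] rect [ 476.4 -284.2] [87.2 87.5] 0.5 mean [ 476.2 -284.7]
top table z [np.float64(0.0002), np.float64(0.0003), np.float64(0.0001)] mat 0.0028993386808991795
scene body 672 circ [ 470.4 -180.    35.7] rect [ 470.2 -180.2] [69.9 66. ] 59.5 mean [ 470.1 -180.1]
scene nut 685 circ [ 575.2 -279.    28.7] rect [ 574.3 -279. ] [55.1 54.5] 33.2 mean [ 574.5 -279. ]
scene screw 290 circ [ 572.3 -177.3   20.8] rect [ 572.2 -177.1] [37.9 38.8] 20.3 mean [ 571.3 -177.4]
scene vee 708 circ [ 473.4 -281.3   42.1] rect [ 474.  -281.8] [77.9 45.5] 1.4 mean [ 473.3 -281.7]
scene table z [np.float64(-0.0016), np.float64(-0.0016), np.float64(-0.0019)] mat 0.0014756327742782012
```

```bash
sed -i 's/bias=(.0035,0.)/bias=(.0,-.0017)/; s/b=.0035 if cam=="top" else 0/b=0 if cam=="top" else -.0017/' m.py; python3 m.py
```

```text
top jack_body_mid 156 circ [470.3 334.4  17. ] rect [470.3 334.4] [32.3 32.7] 18.1 mean [470.3 334.1] z 0.055
top jack_screw_mid 39 circ [588.  102.6   7.6] rect [587.2 102.4] [12.2 14.1] 21.8 mean [587.  102.7] z 0.0725
top jack_nut_mid 236 circ [608.  326.7  21.7] rect [607.1 326. ] [40.8 41.1] 85.6 mean [607.5 325.9] z 0.0247
top jack_vee_mid 181 circ [473.  209.9  32.4] rect [472.5 210.1] [59.7 29.9] 41.0 mean [472.3 210. ] z 0.0278
top nut_blank_mid 290 circ [588.7 218.   21.5] rect [587.6 218.3] [41.  39.5] 87.7 mean [587.6 218.2] z 0.0253
top vee_blank_mid 403 circ [479.1  92.4  32.5] rect [479.2  92.8] [59.8 29.9] 43.9 mean [478.6  92.7] z 0.029
scene jack_body_mid 82 circ [471.9 333.7  18.2] rect [473.  332.6] [31.6 33.6] 73.9 mean [473.7 332.2] z 0.0524
scene jack_screw_mid 36 circ [589.4  99.1   7.8] rect [589.   99.9] [14.4 11.3] 17.0 mean [590.4  99.7] z 0.0704
scene jack_nut_mid 153 circ [610.4 324.   21.5] rect [610.1 324.1] [40.3 40.3] 6.4 mean [611.5 322.6] z 0.0229
scene jack_vee_mid 136 circ [473.5 210.   32.9] rect [474.  209.2] [59.5 35.1] 41.6 mean [473.7 210.1]
[... 539 characters left out ...]
vee 624 circ [ 472.  -281.7   48.8] rect [ 478.3 -282. ] [74.2 77.4] 85.7 mean [ 477.2 -283.1]
top table z [np.float64(0.0003), np.float64(0.0), np.float64(0.0002)] mat 0.0035776904014490473
scene body 664 circ [ 470.8 -180.2   35.6] rect [ 470.5 -180.5] [66.8 68.9] 12.8 mean [ 470.6 -180.5]
scene nut 682 circ [ 574.7 -278.8   28.6] rect [ 575.1 -278.8] [55.5 54.5] 39.4 mean [ 575.1 -279.3]
scene screw 276 circ [ 571.7 -177.3   20.6] rect [ 572.5 -176.8] [37.4 39. ] 10.4 mean [ 572.  -177.2]
scene vee 704 circ [ 473.3 -281.6   41.4] rect [ 473.3 -281.8] [73.  45.6] 1.0 mean [ 473.9 -281.9]
scene table z [np.float64(-0.0016), np.float64(-0.0016), np.float64(-0.0017)] mat 0.0013382077046538501
```

```bash
python3 -m pendant '[[[1,0.33,0.94,0,0.128],[1,0.33,0.94,0,0.128],[1,0.33,0.94,0,0.128],[1,0.33,0.94,0,0.128],[1,0.33,0.94,0,0.128]]]' 60; python3 -m pendant '[[[1,0.33,0.94,-0.2,0],[1,0.33,0.94,-0.2,0],[1,0.33,0.94,-0.2,0],[1,0.33,0.94,-0.2,0],[1,0.33,0.94,-0.2,0]]]'
```

```text
time: 2.1
position: [0.2746, -0.358, 0.2313]
eef_rot: [[0.654, -0.756, 0.001], [-0.756, -0.654, -0.0], [0.001, -0.0, -1.0]]
ft_force: [1.1, -0.5, -0.0]
gripper_width: 0.0853
time: 2.6
position: [0.3559, -0.1269, 0.1823]
eef_rot: [[0.654, -0.756, 0.002], [-0.756, -0.654, -0.001], [0.002, -0.001, -1.0]]
ft_force: [0.2, 0.2, -1.0]
gripper_width: 0.0856
```

```bash
python3 -m pendant '[[[1,0.33,0.94,-0.2,0],[1,0.33,0.94,-0.2,0],[1,0.33,0.94,-0.2,0],[1,0.33,0.94,-0.2,0],[1,0.33,0.94,-0.2,0]]]'
```

```text
time: 3.1
position: [0.4373, 0.1049, 0.133]
eef_rot: [[0.655, -0.755, 0.002], [-0.755, -0.655, -0.0], [0.001, -0.001, -1.0]]
ft_force: [0.4, 0.0, -0.5]
gripper_width: 0.0852
```

```bash
python3 -m pendant '[[[0.4,0.14,0.415,-0.16,0],[0.4,0.14,0.415,-0.16,0],[0.4,0.14,0.415,-0.16,0],[0.4,0.14,0.415,-0.16,0]]]'
python3 - <<'E'
from h import *
c=env.capture("top"); cv2.imwrite("pics/t1.png",cv2.resize(c["pixels"][130:300,80:300],None,fx=3.5,fy=3.5))
c=env.capture("scene"); cv2.imwrite("pics/s1.png",cv2.resize(c["pixels"][60:260,240:460],None,fx=3,fy=3))
E
```

```text
time: 3.5
position: [0.4715, 0.208, 0.092]
eef_rot: [[0.657, -0.754, -0.001], [-0.754, -0.657, -0.0], [-0.0, 0.001, -1.0]]
ft_force: [0.3, -0.3, 0.8]
gripper_width: 0.0598
```

View pics/s1.png

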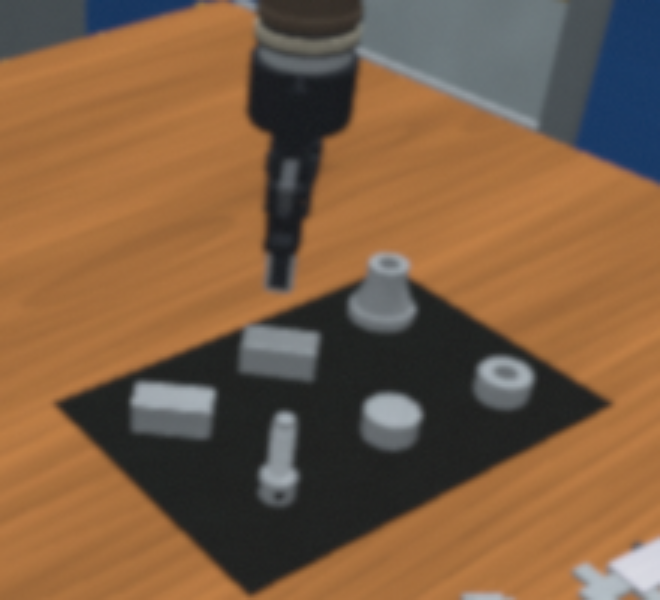

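View pics/t1.png

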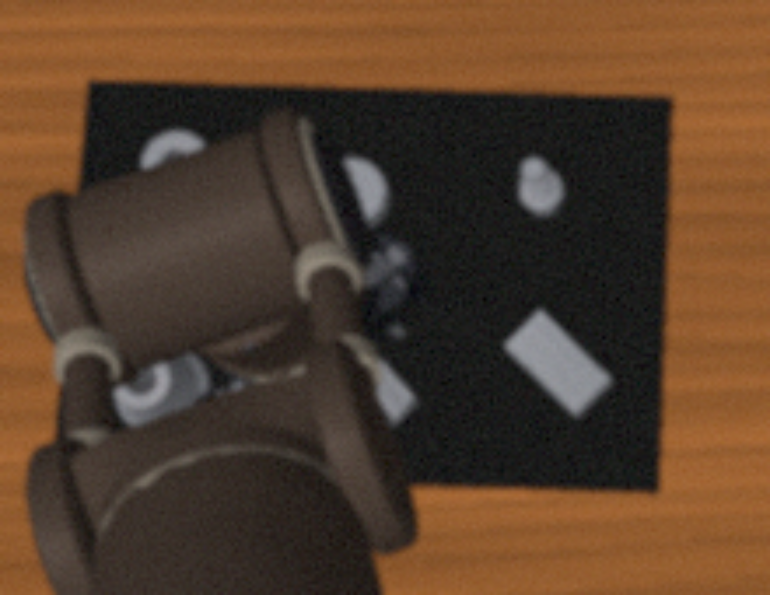

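Run:
```python
from h import *
c=env.capture("scene"); R,t=RT(c); s=env.state(); p=s["position"]; j=s["eef_rot"][:,0]
print(p,s["gripper_width"])
for a in(-.037,0,.037):
  for dz in(0,.005,.01):
    q=R@(p+j*a+[0,0,dz])+t; print(a,dz,np.round([q[0]/q[2]*c["fx"]+c["cx"],q[1]/q[2]*c["fy"]+c["cy"]],1))
```

```text
[0.47122592 0.20527932 0.0931133 ] 0.05978945106880256
-0.037 0 [334.7 141.9]
-0.037 0.005 [334.9 140.1]
-0.037 0.01 [335.1 138.2]
0 0 [333.1 149.9]
0 0.005 [333.3 148. ]
0 0.01 [333.4 146.2]
0.037 0 [331.3 158.4]
0.037 0.005 [331.5 156.5]
0.037 0.01 [331.7 154.6]
```

```bash
python3 -m pendant '[[[0.4,0.008,0.012,-0.2,0],[0.4,0.008,0.012,-0.32,0],[0.4,0.008,0.012,-0.322,0],[0.4,0.008,0.012,-0.322,0]]]'; python3 -m pendant '[[[-0.6,0,0,0,0],[-0.6,0,0,0,0],[-0.6,0,0,0,0],[-0.6,0,0,0,0],[-0.6,0,0,0,0]]]' 80
```

```text
time: 4.05
position: [0.4734, 0.2081, 0.0128]
eef_rot: [[0.653, -0.757, -0.001], [-0.757, -0.653, -0.0], [-0.0, 0.001, -1.0]]
ft_force: [-0.5, -0.2, 0.2]
gripper_width: 0.0599
time: 4.55
position: [0.4754, 0.21, 0.015]
eef_rot: [[0.655, -0.756, 0.004], [-0.756, -0.655, 0.001], [0.001, -0.003, -1.0]]
ft_force: [-1.1, -0.7, 7.1]
gripper_width: 0.0279
```

```bash
python3 -m pendant '[[[-0.6,0,0,0,0],[-0.6,0,0,0.08,0],[-0.6,0,0,0.24,0],[-0.6,0,0,0.4,0],[-0.6,0,0,0.4,0]]]'
python3 - <<'E'
from h import *
c=env.capture("scene"); cv2.imwrite("pics/s2.png",cv2.resize(c["pixels"][60:260,240:460],None,fx=3,fy=3)); print(env.state()["ft_force"])
E
```

```text
time: 5.05
position: [0.4789, 0.2113, 0.1192]
eef_rot: [[0.655, -0.756, 0.014], [-0.756, -0.655, 0.005], [0.005, -0.013, -1.0]]
ft_force: [2.4, -0.1, -2.4]
gripper_width: 0.0278
[ 0.17769245  0.23071325 -3.36978781]
```

View pics/s2.png

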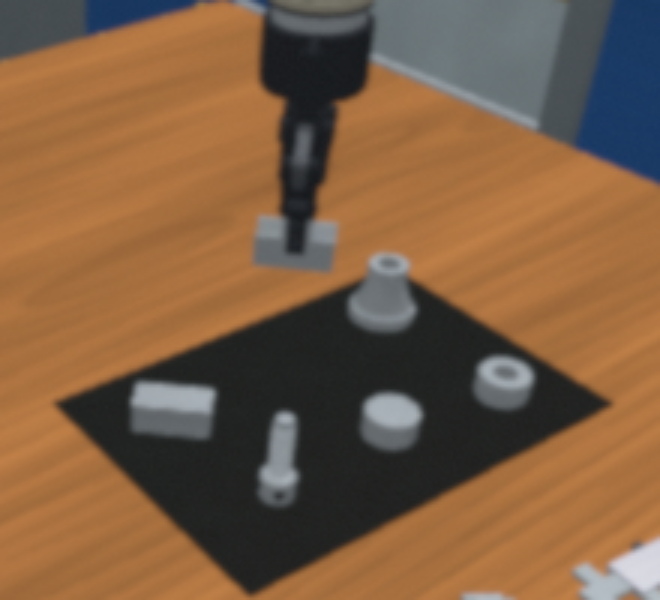

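The vee is held level and centred, with the tips about 11 mm above its underside. Next I carry it to its recess.

```bash
python3 -m pendant '[[[-0.6,0,-0.2,0,-0.04],[-0.6,0,-0.4,0,-0.08],[-0.6,0,-0.6,0,-0.12],[-0.6,0,-0.8,0,-0.16],[-0.6,0,-1,0,-0.2]]]'; python3 -m pendant '[[[-0.6,0,-0.2,0,-0.02],[-0.6,0,-0.4,0,-0.02],[-0.6,0,-0.6,0,-0.02],[-0.6,0,-0.8,0,-0.02],[-0.6,0,-0.97,0,-0.02]]]';python3 -m pendant '[[[-0.6,0,0,0,0],[-0.6,0,0,0,0]]]'
```

```text
time: 5.6
position: [0.4715, -0.042, 0.1108]
eef_rot: [[0.081, -0.997, -0.003], [-0.997, -0.081, 0.001], [-0.001, 0.003, -1.0]]
ft_force: [1.5, -0.3, -3.6]
gripper_width: 0.0284
time: 6.1
position: [0.4718, -0.2848, 0.1106]
eef_rot: [[0.022, -1.0, -0.002], [-1.0, -0.022, 0.001], [-0.001, 0.002, -1.0]]
ft_force: [-0.0, 0.3, -3.1]
gripper_width: 0.0279
time: 6.3
position: [0.4719, -0.2831, 0.1106]
eef_rot: [[0.02, -1.0, -0.003], [-1.0, -0.02, 0.003], [-0.003, 0.003, -1.0]]
ft_force: [0.4, 0.6, -3.1]
gripper_width: 0.0277
```

```bash
python3 -m pendant '[[[-0.6,0.012,0.002,-0.15,0],[-0.6,0.012,0.002,-0.28,0],[-0.6,0.012,0.002,-0.31,0],[-0.6,0.012,0.002,-0.31,0]]]'
python3 - <<'E'
from h import *
c=env.capture("scene"); cv2.imwrite("pics/s3.png",cv2.resize(c["pixels"][180:360,80:280],None,fx=3.5,fy=3.3)); print(env.state()["ft_force"])
c=env.capture("top"); cv2.imwrite("pics/t3.png",cv2.resize(c["pixels"][140:280,320:460],None,fx=4,fy=4))
E
```

```text
time: 6.7
position: [0.4744, -0.2797, 0.0326]
eef_rot: [[0.024, -1.0, -0.005], [-1.0, -0.024, 0.004], [-0.004, 0.005, -1.0]]
ft_force: [0.3, 0.2, -2.8]
gripper_width: 0.0282
[ 0.01376133  0.34685614 -2.4412501 ]
```

View pics/s3.png

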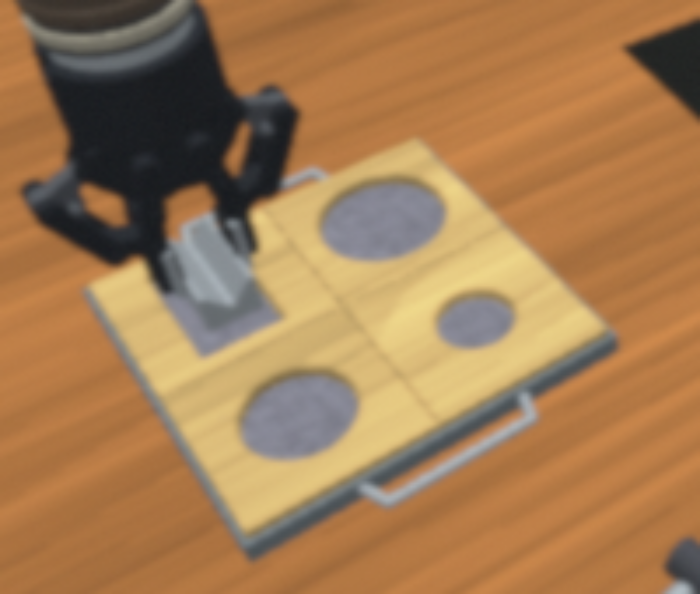

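View pics/t3.png

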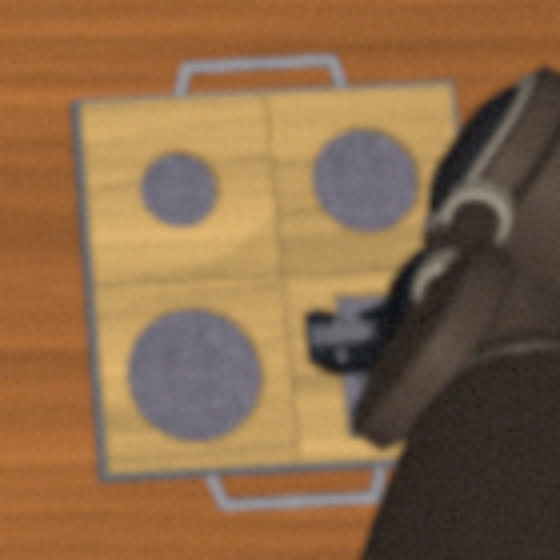

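Run:
```python
from h import *
np.set_printoptions(precision=4,suppress=True)
c=env.capture("scene"); d=env.trace("jack_vee_mid","scene"); W=cloud(c)
for k in d[:2]: print(k["confidence"],k["extent"])
P=W[d[0]["pixels"]]; P=P[~np.isnan(P[:,0])]; P[:,2]+=.0017
for x0 in np.arange(.43,.52,.01):
    Q=P[(P[:,0]>=x0)&(P[:,0]<x0+.01)]
    if len(Q): print(round(x0,3),len(Q),np.percentile(Q[:,2],[5,50,95]),np.ptp(Q[:,1]),Q[:,1].mean())
```

```text
0.97 [130.0, 252.0, 154.2, 280.5]
0.35 [105.3, 245.6, 175.6, 300.2]
0.44 15 [0.0358 0.0387 0.045 ] 0.013877069933929564 -0.2796007223578423
0.45 42 [0.0359 0.0405 0.0484] 0.02067595832291841 -0.2793415828831311
0.46 57 [0.0359 0.042  0.0494] 0.02317718922638523 -0.2799494083067284
0.47 52 [0.0359 0.0422 0.0494] 0.027647678912675056 -0.28085721275343134
0.48 74 [0.0346 0.0425 0.05  ] 0.029020434608457657 -0.2826426797338176
0.49 74 [0.0354 0.0426 0.0499] 0.028580363937412978 -0.28389301711571124
0.5 157 [0.027  0.0368 0.0488] 0.029592254438364884 -0.282467029949839
```

```bash
python3 -m pendant '[[[-0.6,0,-0.004,-0.03,0],[-0.6,0,-0.004,-0.036,0],[-0.6,0,-0.004,-0.04,0]]]'
```

```text
time: 7.2
position: [0.4765, -0.2836, 0.0249]
eef_rot: [[0.023, -1.0, -0.0], [-1.0, -0.023, 0.0], [-0.0, 0.0, -1.0]]
ft_force: [0.4, -0.7, -2.3]
gripper_width: 0.0283
```

```bash
python3 -m pendant '[[[-0.6,0,0,-0.006,0],[-0.6,0,0,-0.01,0],[-0.6,0,0,-0.01,0]]]';python3 -m pendant '[[[-0.6,0,0,-0.004,0],[-0.6,0,0,-0.006,0],[-0.6,0,0,-0.006,0]]]'
```

```text
time: 7.5
position: [0.4766, -0.2837, 0.0231]
eef_rot: [[0.023, -1.0, -0.0], [-1.0, -0.023, 0.0], [-0.0, 0.0, -1.0]]
ft_force: [-3.2, 1.2, 2.9]
gripper_width: 0.0278
time: 7.8
position: [0.4766, -0.2837, 0.023]
eef_rot: [[0.023, -1.0, -0.001], [-1.0, -0.023, 0.0], [-0.0, 0.001, -1.0]]
ft_force: [-5.5, 2.4, 14.0]
gripper_width: 0.028
```

```bash
python3 -m pendant '[[[0.2,0,0,0.006,0],[0.4,0,0,0.006,0],[0.4,0,0,0.006,0],[0.4,0,0,0.006,0]]]';python3 -m pendant '[[[0.4,0,0,0.15,0],[0.4,0,0,0.3,0],[0.6,0,0.2,0.4,0],[0.6,0,0.4,0.4,0],[0.6,0,0.6,0.4,0]]]'
```

```text
time: 8.2
position: [0.4767, -0.2836, 0.0222]
eef_rot: [[0.023, -1.0, 0.0], [-1.0, -0.023, -0.0], [0.0, -0.0, -1.0]]
ft_force: [-0.3, 1.4, 0.1]
gripper_width: 0.06
time: 8.7
position: [0.4777, -0.1383, 0.1238]
eef_rot: [[0.021, -1.0, 0.004], [-1.0, -0.021, -0.001], [0.001, -0.004, -1.0]]
ft_force: [0.6, 0.2, 0.0]
gripper_width: 0.0681
```

Run:
```python
from h import *
np.set_printoptions(precision=4,suppress=True)
c=env.capture("scene"); cv2.imwrite("pics/s4.png",cv2.resize(c["pixels"][180:360,80:280],None,fx=3.5,fy=3.3))
W=cloud(c); m=(abs(W[...,0]-.475)<.05)&(abs(W[...,1]+.282)<.04)&(abs(W[...,2]+.0017-.036)<.006)
P=W[m]; r=cv2.minAreaRect((P[:,:2]*1000).astype(np.float32)); print(r,np.percentile(P[:,2],[50,95]),env.state()["position"])
```

```text
((476.0832214355469, -284.07550048828125), (61.42512512207031, 30.34272003173828), 1.6157946586608887) [0.033  0.0362] [ 0.4752 -0.1305  0.1223]
```

View pics/s4.png

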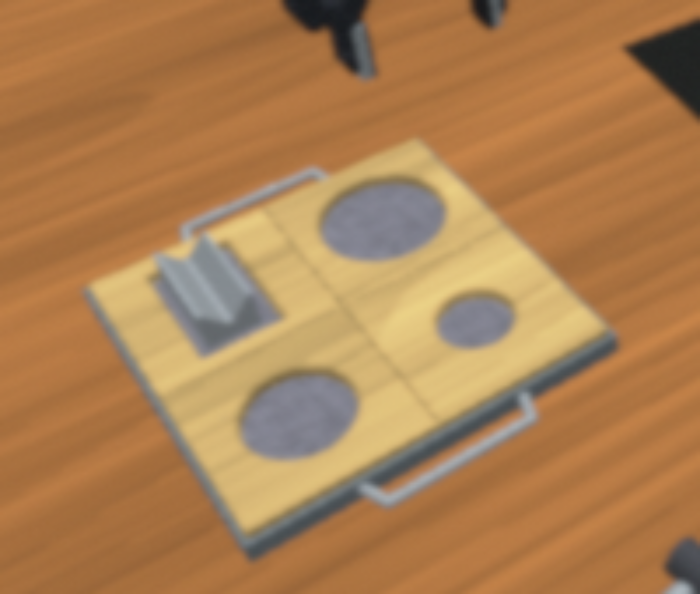

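Vee is seated: top at 37 mm, centre (476,-284), yaw 1.6°. The body is next.

```bash
python3 -m pendant '[[[0.6,0,0.2,0,0],[0.6,0,0.4,0,0],[0.6,0,0.6,0,0],[0.6,0,0.8,0,0],[0.6,-0.01,1,0,0]]]';python3 -m pendant '[[[0.6,-0.008,0.2,0,0],[0.6,-0.008,0.4,0,0],[0.6,-0.008,0.6,0,0],[0.6,-0.008,0.8,0,0],[0.6,-0.008,0.86,0,0]]]';python3 -m pendant '[[[0.6,0,0,-0.1,0],[0.6,0,0,-0.1,0],[0.6,0,0,-0.1,0]]]'
```

```text
time: 9.25
position: [0.4742, 0.1128, 0.1224]
eef_rot: [[0.023, -1.0, 0.001], [-1.0, -0.023, 0.0], [-0.0, -0.001, -1.0]]
ft_force: [0.4, 0.8, 0.6]
gripper_width: 0.0683
time: 9.75
position: [0.4722, 0.3306, 0.1225]
eef_rot: [[0.027, -1.0, 0.002], [-1.0, -0.027, 0.002], [-0.002, -0.002, -1.0]]
ft_force: [0.5, -0.3, -0.4]
gripper_width: 0.0686
time: 10.05
position: [0.4712, 0.3248, 0.0963]
eef_rot: [[0.022, -1.0, -0.003], [-1.0, -0.022, -0.002], [0.002, 0.003, -1.0]]
ft_force: [0.3, 0.0, -0.3]
gripper_width: 0.0684
```

```bash
python3 -m pendant '[[[0.6,0,0.034,0,0],[0.6,0,0.034,-0.12,0],[0.6,0,0.034,-0.22,0],[0.6,0,0.034,-0.232,0],[0.6,0,0.034,-0.232,0]]]'; python3 -m pendant '[[[-0.5,0,0,0,0],[-0.5,0,0,0,0],[-0.5,0,0,0,0],[-0.5,0,0,0,0],[-0.5,0,0,0,0]]]' 100
```

```text
time: 10.55
position: [0.4722, 0.3342, 0.0395]
eef_rot: [[0.022, -1.0, -0.001], [-1.0, -0.022, -0.0], [0.0, 0.001, -1.0]]
ft_force: [0.8, -0.2, 0.6]
gripper_width: 0.0683
time: 11.05
position: [0.4734, 0.3349, 0.0416]
eef_rot: [[0.023, -1.0, 0.002], [-1.0, -0.023, 0.001], [-0.001, -0.002, -1.0]]
ft_force: [-1.0, -2.3, 5.7]
gripper_width: 0.0303
```

```bash
python3 -m pendant '[[[-0.5,0,0,0,0],[-0.5,0,0,0.08,0],[-0.5,0,0,0.22,0],[-0.5,0,0,0.36,0],[-0.5,0,0,0.36,0]]]'
python3 - <<'E'
from h import *
c=env.capture("scene"); cv2.imwrite("pics/s5.png",cv2.resize(c["pixels"][60:260,240:460],None,fx=3,fy=3)); s=env.state();print(s["ft_force"],s["moment"],s["position"])
E
```

```text
time: 11.55
position: [0.476, 0.3369, 0.1349]
eef_rot: [[0.023, -1.0, 0.01], [-1.0, -0.023, 0.006], [-0.006, -0.01, -1.0]]
ft_force: [1.8, 1.0, -2.7]
gripper_width: 0.0297
[ 0.06210373  0.66929869 -4.99912073] [-0.03951445 -0.00141262 -0.01800651] [0.47416828 0.3358248  0.13211555]
```

View pics/s5.png

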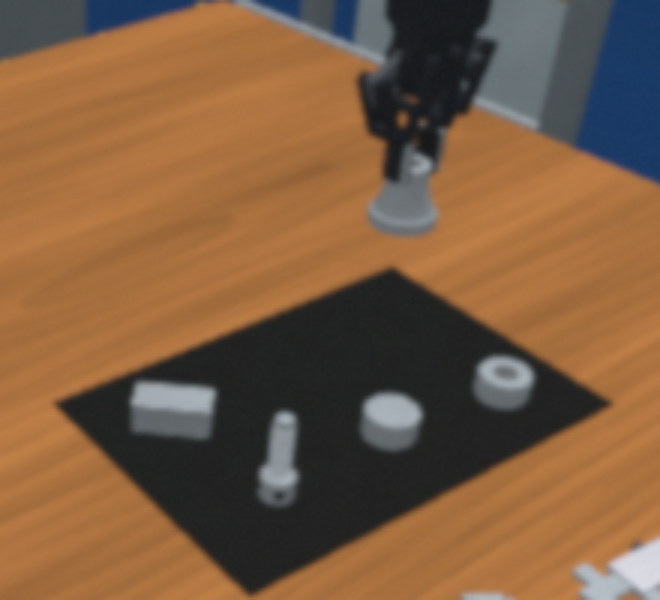

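```bash
python3 -m pendant '[[[-0.5,0,-0.2,0,0],[-0.5,0,-0.4,0,0],[-0.5,0,-0.6,0,0],[-0.5,0,-0.8,0,0],[-0.5,0,-1,0,0]]]';python3 -m pendant '[[[-0.5,0,-0.2,0,0],[-0.5,0,-0.4,0,0],[-0.5,0,-0.6,0,0],[-0.5,0,-0.8,0,0],[-0.5,0,-0.98,0,0]]]';python3 -m pendant '[[[-0.5,0,-0.05,0,0],[-0.5,0,-0.05,-0.08,0],[-0.5,0,-0.05,-0.16,0],[-0.5,0,-0.05,-0.16,0]]]'
```

```text
time: 12.1
position: [0.4695, 0.0826, 0.1269]
eef_rot: [[0.023, -1.0, -0.004], [-1.0, -0.023, -0.0], [0.0, 0.004, -1.0]]
ft_force: [1.1, -0.7, -4.5]
gripper_width: 0.0303
time: 12.6
position: [0.4698, -0.1619, 0.127]
eef_rot: [[0.022, -1.0, -0.004], [-1.0, -0.022, 0.002], [-0.002, 0.004, -1.0]]
ft_force: [0.8, -0.1, -4.7]
gripper_width: 0.0301
time: 13.0
position: [0.4673, -0.1707, 0.0847]
eef_rot: [[0.022, -1.0, -0.01], [-1.0, -0.022, 0.005], [-0.005, 0.01, -1.0]]
ft_force: [-1.6, 1.0, -4.2]
gripper_width: 0.0302
```

```bash
python3 -m pendant '[[[-0.5,0.02,-0.038,-0.04,0],[-0.5,0.02,-0.038,-0.1,0],[-0.5,0.02,-0.038,-0.1,0],[-0.5,0.02,-0.038,-0.1,0]]]'
python3 - <<'E'
from h import *
c=env.capture("scene"); cv2.imwrite("pics/s6.png",cv2.resize(c["pixels"][180:360,80:280],None,fx=3.5,fy=3.3)); print(env.state()["ft_force"],env.state()["position"])
E
```

```text
time: 13.4
position: [0.4762, -0.1815, 0.0639]
eef_rot: [[0.023, -1.0, -0.002], [-1.0, -0.023, 0.001], [-0.001, 0.002, -1.0]]
ft_force: [-0.3, -0.1, -4.6]
gripper_width: 0.0297
[-0.11608521  0.43836302 -4.9336738 ] [ 0.47687398 -0.18191784  0.06445828]
```

View pics/s6.png

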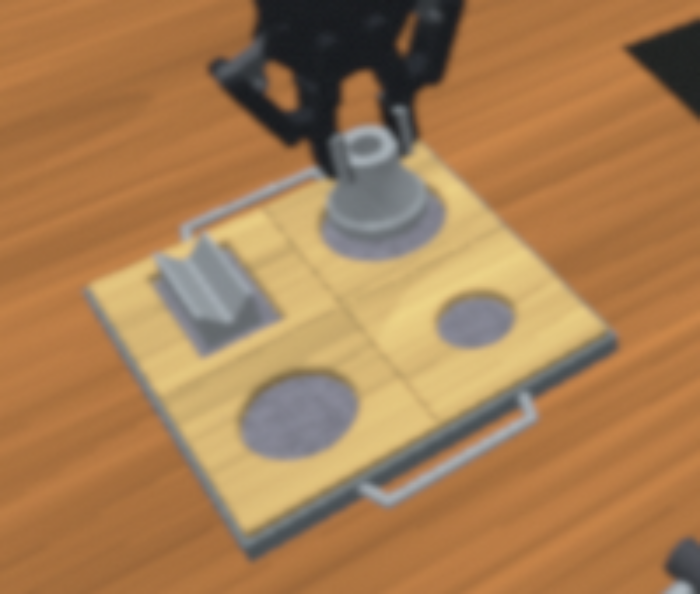

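```bash
python3 -m pendant '[[[-0.5,-0.008,0.004,-0.03,0],[-0.5,-0.008,0.004,-0.044,0],[-0.5,-0.008,0.004,-0.052,0],[-0.5,-0.008,0.004,-0.052,0]]]'; python3 -m pendant '[[[-0.5,0,0,-0.006,0],[-0.5,0,0,-0.01,0],[-0.5,0,0,-0.01,0]]]'
```

```text
time: 13.85
position: [0.4748, -0.1813, 0.051]
eef_rot: [[0.023, -1.0, -0.001], [-1.0, -0.023, 0.0], [-0.0, 0.001, -1.0]]
ft_force: [-0.5, 0.4, -4.8]
gripper_width: 0.03
time: 14.15
position: [0.4755, -0.1817, 0.0497]
eef_rot: [[0.023, -1.0, 0.0], [-1.0, -0.023, -0.0], [0.0, -0.0, -1.0]]
ft_force: [-2.5, -0.4, 3.3]
gripper_width: 0.0302
```

```bash
python3 -m pendant '[[[0.2,0,0,-0.002,0],[0.5,0,0,-0.002,0],[0.6,0,0,0,0],[0.6,0,0,0,0]]]';python3 -m pendant '[[[0.6,0,0,0.14,0],[0.6,0,0,0.28,0],[0.6,0,0,0.3,0],[0.6,0,0.2,0.3,0],[0.6,0,0.4,0.3,0]]]'; python3 -m pendant '[[[0.6,0.1,0.2,0,0],[0.6,0.1,0.4,0,0],[0.6,0.2,0.6,0,0],[0.6,0.3,0.8,0,0],[0.6,0.4,0.96,0,0]]]'
python3 - <<'E'
from h import *
np.set_printoptions(precision=4,suppress=True)
c=env.capture("scene"); cv2.imwrite("pics/s7.png",cv2.resize(c["pixels"][120:360,80:440],None,fx=2.2,fy=2.2))
W=cloud(c); m=(abs(W[...,0]-.4726)<.03)&(abs(W[...,1]+.181)<.03)&(abs(W[...,2]+.0017-.063)<.005)
P=W[m]; print(cv2.minEnclosingCircle((P[:,:2]*1000).astype(np.float32)),np.percentile(P[:,2],[50,95]),env.state()["position"])
E
```

```text
time: 14.55
position: [0.4755, -0.1817, 0.0491]
eef_rot: [[0.023, -1.0, 0.001], [-1.0, -0.023, -0.0], [0.0, -0.001, -1.0]]
ft_force: [-0.2, -0.6, 0.5]
gripper_width: 0.0682
time: 15.05
position: [0.4756, -0.0816, 0.1243]
eef_rot: [[0.019, -1.0, 0.002], [-1.0, -0.019, -0.0], [0.0, -0.002, -1.0]]
ft_force: [0.7, 0.5, -0.3]
gripper_width: 0.0682
time: 15.55
position: [0.5677, 0.1487, 0.123]
eef_rot: [[0.024, -1.0, -0.001], [-1.0, -0.024, -0.0], [0.0, 0.001, -1.0]]
ft_force: [-0.2, -0.6, 0.3]
gripper_width: 0.0684
((474.4468994140625, -182.25469970703125), 17.140134811401367) [0.061  0.0625] [0.573  0.1553 0.1241]
```

View pics/s7.png

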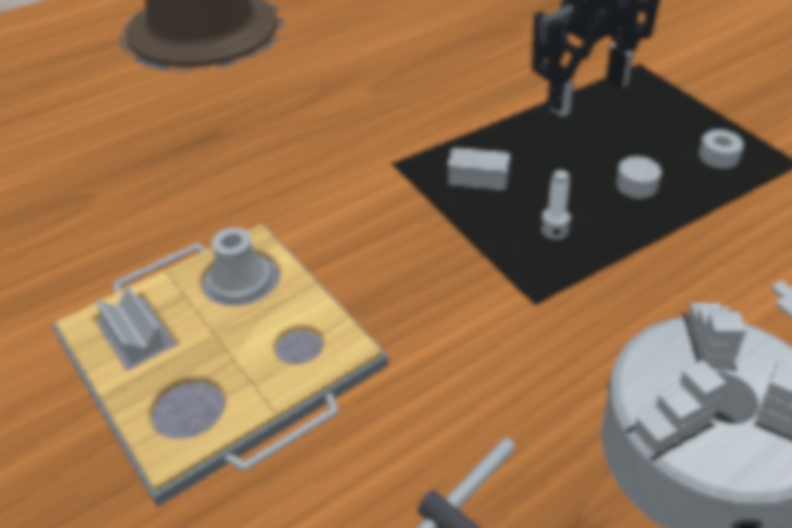

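```bash
python3 -m pendant '[[[0.6,0.05,0.2,0,0],[0.6,0.1,0.4,0,0],[0.6,0.14,0.6,0,0],[0.6,0.14,0.676,-0.12,0],[0.6,0.14,0.676,-0.12,0]]]';python3 -m pendant '[[[0.6,0,0,0,0],[0.6,0,0,0,0]]]'
```

```text
time: 16.1
position: [0.5996, 0.3177, 0.0887]
eef_rot: [[0.027, -1.0, -0.007], [-1.0, -0.027, -0.002], [0.002, 0.007, -1.0]]
ft_force: [-2.8, -0.4, -1.1]
gripper_width: 0.0682
time: 16.3
position: [0.6031, 0.3144, 0.0939]
eef_rot: [[0.022, -1.0, -0.0], [-1.0, -0.022, -0.001], [0.001, 0.0, -1.0]]
ft_force: [-0.1, -0.4, -0.0]
gripper_width: 0.0681
```

```bash
python3 -m pendant '[[[0.6,0.024,0.043,-0.1,0],[0.6,0.024,0.043,-0.25,0],[0.6,0.024,0.043,-0.32,0],[0.6,0.024,0.043,-0.335,0],[0.6,0.024,0.043,-0.335,0]]]'; python3 -m pendant '[[[-0.3,0,0,0,0],[-0.3,0,0,0,0],[-0.3,0,0,0,0],[-0.3,0,0,0,0],[-0.3,0,0,0,0]]]' 80
```

```text
time: 16.8
position: [0.6091, 0.3254, 0.0101]
eef_rot: [[0.022, -1.0, -0.001], [-1.0, -0.022, -0.0], [0.0, 0.001, -1.0]]
ft_force: [0.6, 1.1, 0.7]
gripper_width: 0.0683
time: 17.3
position: [0.611, 0.3269, 0.0131]
eef_rot: [[0.023, -1.0, 0.004], [-1.0, -0.023, 0.001], [-0.001, -0.004, -1.0]]
ft_force: [-0.4, -2.4, 5.6]
gripper_width: 0.0383
```

```bash
python3 -m pendant '[[[-0.3,0,0,0,0],[-0.3,0,0,0.08,0],[-0.3,0,0,0.22,0],[-0.3,0,0,0.4,0],[-0.3,0,0,0.4,0]]]'
python3 - <<'E'
from h import *
c=env.capture("scene"); cv2.imwrite("pics/s8.png",cv2.resize(c["pixels"][60:260,240:460],None,fx=3,fy=3)); s=env.state();print(s["ft_force"],s["moment"],s["position"])
E
```

```text
time: 17.8
position: [0.6147, 0.3292, 0.1199]
eef_rot: [[0.023, -1.0, 0.015], [-1.0, -0.023, 0.007], [-0.007, -0.015, -1.0]]
ft_force: [1.8, 1.2, -1.5]
gripper_width: 0.0385
[ 1.06747158 -0.30298672 -1.87896208] [-0.0249142   0.00863749 -0.03687006] [0.61282386 0.32832202 0.11664057]
```

View pics/s8.png

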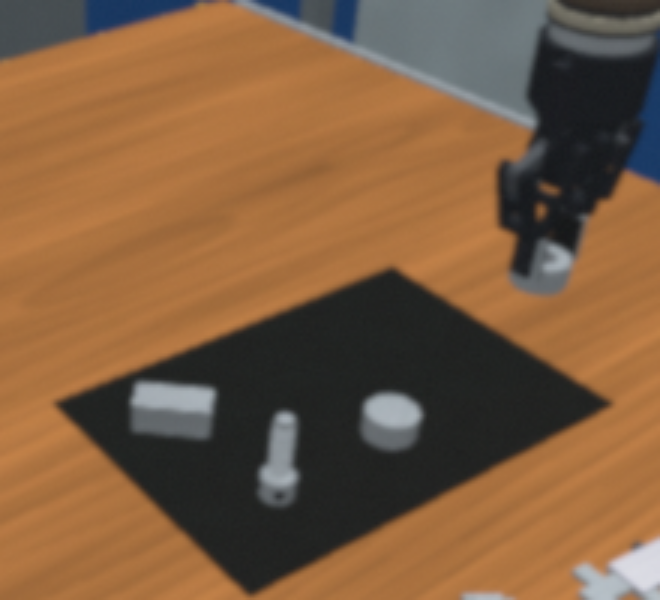

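```bash
python3 -m pendant '[[[-0.3,0,-0.2,0.08,0],[-0.3,0,-0.4,0.08,0],[-0.3,0,-0.6,0.08,0],[-0.3,0,-0.8,0.08,0],[-0.3,0,-0.98,0.08,0]]]';python3 -m pendant '[[[-0.3,-0.05,-0.2,0,0],[-0.3,-0.1,-0.4,0,0],[-0.3,-0.13,-0.6,0,0],[-0.3,-0.13,-0.8,0,0],[-0.3,-0.13,-0.98,0,0]]]'; python3 -m pendant '[[[-0.3,0,-0.2,0,0],[-0.3,0,-0.4,-0.04,0],[-0.3,0,-0.46,-0.12,0],[-0.3,0,-0.46,-0.2,0],[-0.3,0,-0.46,-0.2,0]]]'
```

```text
time: 18.35
position: [0.6072, 0.0795, 0.1289]
eef_rot: [[0.023, -1.0, -0.003], [-1.0, -0.023, -0.0], [0.0, 0.003, -1.0]]
ft_force: [1.2, -1.1, -2.8]
gripper_width: 0.0383
time: 18.85
position: [0.5746, -0.165, 0.129]
eef_rot: [[0.023, -1.0, -0.003], [-1.0, -0.023, 0.001], [-0.001, 0.003, -1.0]]
ft_force: [0.8, -0.2, -0.9]
gripper_width: 0.0382
time: 19.35
position: [0.5722, -0.2773, 0.0752]
eef_rot: [[0.021, -1.0, -0.009], [-1.0, -0.021, 0.005], [-0.006, 0.009, -1.0]]
ft_force: [-0.5, 1.2, -3.5]
gripper_width: 0.0385
```

```bash
python3 -m pendant '[[[-0.3,0.018,-0.004,-0.08,0],[-0.3,0.018,-0.004,-0.16,0],[-0.3,0.018,-0.004,-0.16,0],[-0.3,0.018,-0.004,-0.16,0]]]'
python3 - <<'E'
from h import *
c=env.capture("scene"); cv2.imwrite("pics/s9.png",cv2.resize(c["pixels"][180:360,80:280],None,fx=3.5,fy=3.3)); print(env.state()["ft_force"],env.state()["position"])
E
```

```text
time: 19.75
position: [0.5806, -0.2786, 0.04]
eef_rot: [[0.024, -1.0, -0.002], [-1.0, -0.024, 0.001], [-0.001, 0.002, -1.0]]
ft_force: [-0.2, 0.7, -1.5]
gripper_width: 0.0387
[ 0.79533376  0.37414924 -1.50347933] [ 0.58151752 -0.27925093  0.04099145]
```

View pics/s9.png

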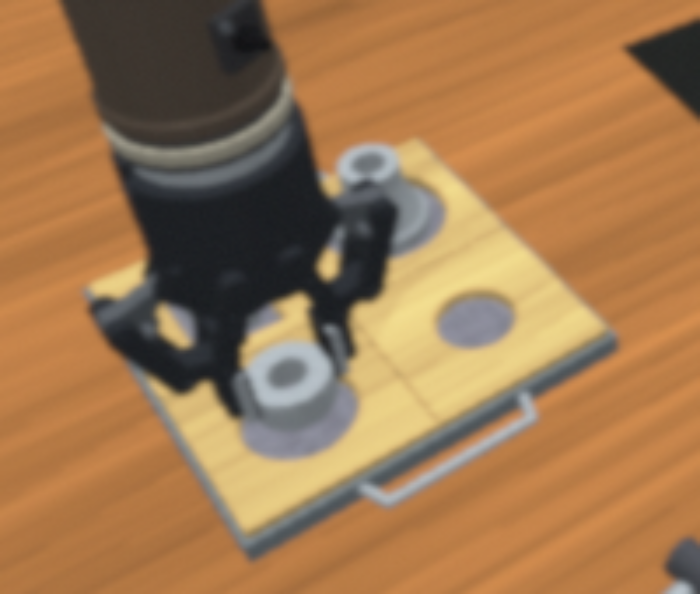

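```bash
python3 -m pendant '[[[-0.3,-0.01,0,-0.04,0],[-0.3,-0.01,0,-0.06,0],[-0.3,-0.01,0,-0.068,0],[-0.3,-0.01,0,-0.068,0]]]'; python3 -m pendant '[[[-0.3,0,0,-0.006,0],[-0.3,0,0,-0.01,0],[-0.3,0,0,-0.01,0]]]'
```

```text
time: 20.2
position: [0.5781, -0.2794, 0.0226]
eef_rot: [[0.023, -1.0, -0.001], [-1.0, -0.023, 0.001], [-0.001, 0.001, -1.0]]
ft_force: [0.4, 0.1, -2.8]
gripper_width: 0.0384
time: 20.5
position: [0.5788, -0.2798, 0.0212]
eef_rot: [[0.023, -1.0, 0.0], [-1.0, -0.023, -0.0], [0.0, -0.0, -1.0]]
ft_force: [-0.2, 0.9, 0.3]
gripper_width: 0.0385
```

Reached the expected seated height. I add a small press, then release.

```bash
python3 -m pendant '[[[-0.3,0,0,-0.006,0],[-0.3,0,0,-0.006,0]]]'; python3 -m pendant '[[[0.2,0,0,0.004,0],[0.5,0,0,0.004,0],[0.6,0,0,0.004,0],[0.6,0,0,0.004,0]]]';python3 -m pendant '[[[0.6,0,0,0.15,0],[0.6,0,0,0.3,0],[0.6,0,0,0.42,0],[0.6,0,0.2,0.46,0],[0.6,0,0.4,0.46,0]]]'; python3 -m pendant '[[[0.6,0.02,0.2,0,0],[0.6,0.02,0.4,0,0],[0.6,0.02,0.6,0,0],[0.6,0.03,0.8,0,0],[0.6,0.03,1,0,0]]]'
python3 - <<'E'
from h import *
np.set_printoptions(precision=4,suppress=True)
c=env.capture("scene"); cv2.imwrite("pics/s10.png",cv2.resize(c["pixels"][120:360,80:440],None,fx=2.2,fy=2.2))
W=cloud(c); m=(abs(W[...,0]-.577)<.03)&(abs(W[...,1]+.28)<.03)&(abs(W[...,2]+.0017-.033)<.005)
P=W[m]; print(cv2.minEnclosingCircle((P[:,:2]*1000).astype(np.float32)),np.percentile(P[:,2],[50,95]),env.state()["position"])
E
```

```text
time: 20.7
position: [0.5789, -0.2799, 0.0211]
eef_rot: [[0.023, -1.0, -0.0], [-1.0, -0.023, -0.0], [0.0, 0.0, -1.0]]
ft_force: [-3.4, 2.4, 8.3]
gripper_width: 0.0383
time: 21.1
position: [0.5786, -0.2797, 0.0199]
eef_rot: [[0.023, -1.0, 0.0], [-1.0, -0.023, -0.0], [0.0, -0.0, -1.0]]
ft_force: [-0.7, -1.0, -0.2]
gripper_width: 0.0682
time: 21.6
position: [0.5809, -0.1818, 0.1383]
eef_rot: [[0.019, -1.0, 0.007], [-1.0, -0.019, -0.002], [0.002, -0.006, -1.0]]
ft_force: [1.1, -0.2, -0.8]
gripper_width: 0.0683
time: 22.1
position: [0.5861, 0.071, 0.1351]
eef_rot: [[0.023, -1.0, 0.001], [-1.0, -0.023, 0.0], [-0.0, -0.001, -1.0]]
ft_force: [0.7, 0.5, -0.6]
gripper_width: 0.0683
((577.7777709960938, -280.3086242675781), 21.951637268066406) [0.0311 0.0329] [0.5856 0.0789 0.1352]
```

View pics/s10.png

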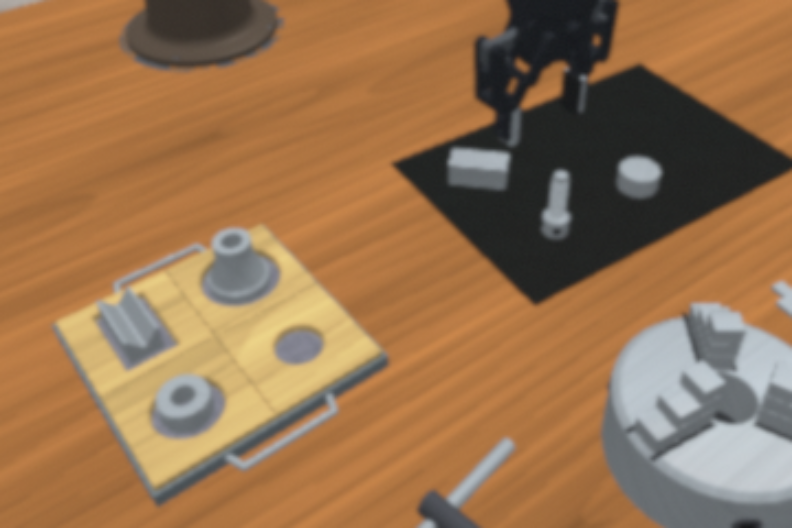

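```bash
python3 -m pendant '[[[0.5,0.01,0.086,0,0],[0.5,0.01,0.086,-0.1,0],[0.5,0.01,0.086,-0.1,0],[0.5,0.01,0.086,-0.1,0]]]'
```

```text
time: 22.55
position: [0.5876, 0.0902, 0.1093]
eef_rot: [[0.023, -1.0, -0.002], [-1.0, -0.023, -0.0], [0.0, 0.002, -1.0]]
ft_force: [0.3, -0.7, -0.6]
gripper_width: 0.0644
```

```bash
python3 -m pendant '[[[0.5,0.004,0.044,0,0],[0.5,0.004,0.044,-0.02,0],[0.5,0.004,0.044,-0.02,0]]]'
```

```text
time: 22.85
position: [0.5896, 0.1015, 0.1051]
eef_rot: [[0.023, -1.0, -0.0], [-1.0, -0.023, -0.0], [0.0, 0.0, -1.0]]
ft_force: [-0.7, -0.6, -0.3]
gripper_width: 0.0644
```

```bash
python3 -m pendant '[[[0.5,-0.003,0,-0.12,0],[0.5,-0.003,0,-0.24,0],[0.5,-0.003,0,-0.296,0],[0.5,-0.003,0,-0.296,0]]]'; python3 -m pendant '[[[-0.9,0,0,0,0],[-0.9,0,0,0,0],[-0.9,0,0,0,0],[-0.9,0,0,0,0],[-0.9,0,0,0,0]]]' 60
python3 - <<'E'
from h import *
c=env.capture("scene"); cv2.imwrite("pics/s11.png",cv2.resize(c["pixels"][60:260,240:460],None,fx=3,fy=3)); s=env.state();print(s["gripper_width"],s["position"])
E
```

```text
time: 23.25
position: [0.5864, 0.1011, 0.0287]
eef_rot: [[0.022, -1.0, -0.005], [-1.0, -0.022, -0.001], [0.0, 0.005, -1.0]]
ft_force: [-0.4, 0.4, 0.4]
gripper_width: 0.064
time: 23.75
position: [0.5902, 0.1017, 0.0327]
eef_rot: [[0.023, -1.0, 0.003], [-1.0, -0.023, 0.0], [-0.0, -0.003, -1.0]]
ft_force: [-0.0, -0.1, 5.1]
gripper_width: 0.0144
0.014680832348533726 [0.59023959 0.1017057  0.03271904]
```

View pics/s11.png

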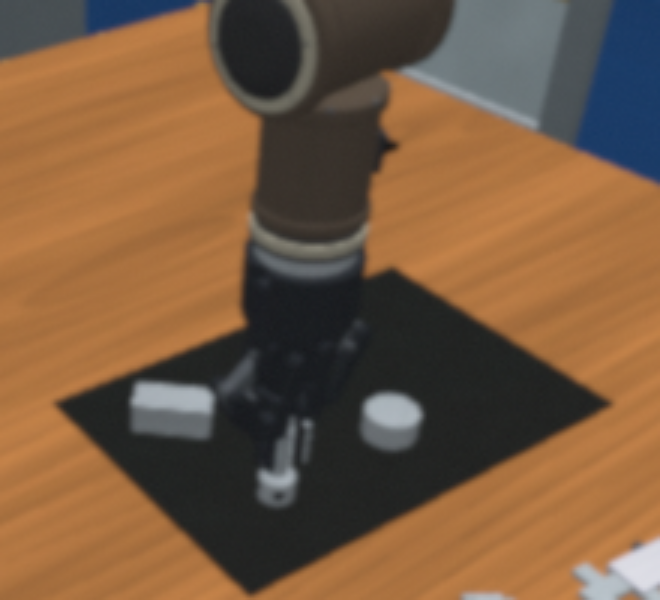

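```bash
python3 -m pendant '[[[-0.9,0,0,0.06,0],[-0.9,0,0,0.2,0],[-0.9,0,0,0.38,0],[-0.9,0,0,0.38,0]]]'; python3 -m pendant '[[[-0.9,-0.01,-0.2,0,0],[-0.9,-0.02,-0.4,0,0],[-0.9,-0.03,-0.6,0,0],[-0.9,-0.04,-0.8,0,0],[-0.9,-0.05,-0.98,0,0]]]';python3 -m pendant '[[[-0.9,0,-0.12,0,0],[-0.9,0,-0.12,-0.08,0],[-0.9,0,-0.12,-0.08,0],[-0.9,0,-0.12,-0.08,0]]]'
```

```text
time: 24.2
position: [0.5942, 0.1022, 0.1336]
eef_rot: [[0.023, -1.0, 0.013], [-1.0, -0.023, 0.001], [-0.001, -0.014, -1.0]]
ft_force: [1.5, -0.0, -0.9]
gripper_width: 0.0149
time: 24.7
position: [0.5751, -0.1453, 0.1256]
eef_rot: [[0.023, -1.0, -0.001], [-1.0, -0.023, 0.0], [-0.0, 0.001, -1.0]]
ft_force: [0.9, 0.5, -1.1]
gripper_width: 0.0145
time: 25.1
position: [0.5749, -0.1727, 0.105]
eef_rot: [[0.023, -1.0, -0.003], [-1.0, -0.023, 0.001], [-0.002, 0.003, -1.0]]
ft_force: [-0.1, 0.5, -1.5]
gripper_width: 0.0146
```

Run:
```python
from h import *
c=env.capture("scene"); cv2.imwrite("pics/s12.png",cv2.resize(c["pixels"][120:360,80:380],None,fx=2.6,fy=2.4)); s=env.state();print(s["ft_force"],s["gripper_width"],s["position"])
```

```text
[ 0.55165843 -0.00809385 -1.55446177] 0.014408305728063266 [ 0.57575528 -0.17258723  0.10579265]
```

View pics/s12.png

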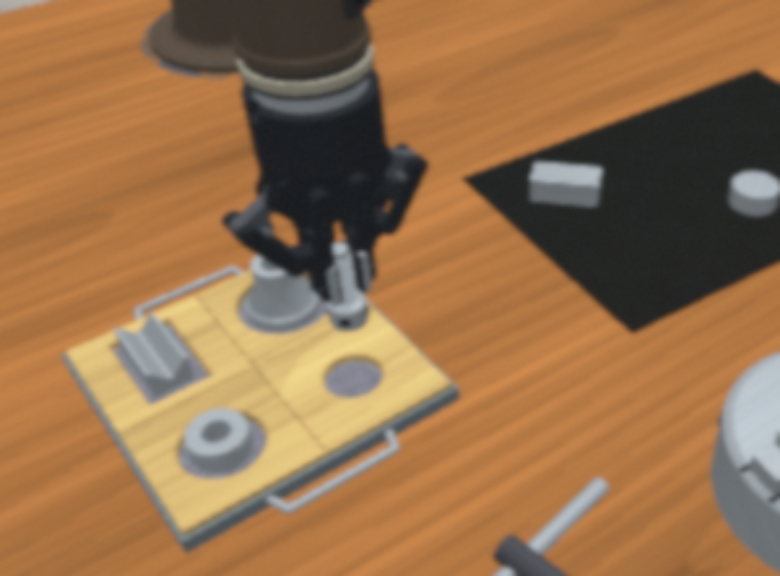

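```bash
python3 -m pendant '[[[-0.9,0,-0.022,-0.1,0],[-0.9,0,-0.022,-0.19,0],[-0.9,0,-0.022,-0.21,0],[-0.9,0,-0.022,-0.21,0],[-0.9,0,-0.022,-0.21,0]]]'
python3 - <<'E'
from h import *
c=env.capture("scene"); cv2.imwrite("pics/s13.png",cv2.resize(c["pixels"][180:360,80:280],None,fx=3.5,fy=3.3)); print(env.state()["ft_force"],env.state()["position"])
E
```

```text
time: 25.65
position: [0.5774, -0.1787, 0.0548]
eef_rot: [[0.024, -1.0, 0.002], [-1.0, -0.024, -0.001], [0.001, -0.002, -1.0]]
ft_force: [-0.2, 1.0, -1.4]
gripper_width: 0.0145
[ 0.18394275 -0.34193699 -1.2637401 ] [ 0.57767415 -0.17897542  0.05513964]
```

View pics/s13.png

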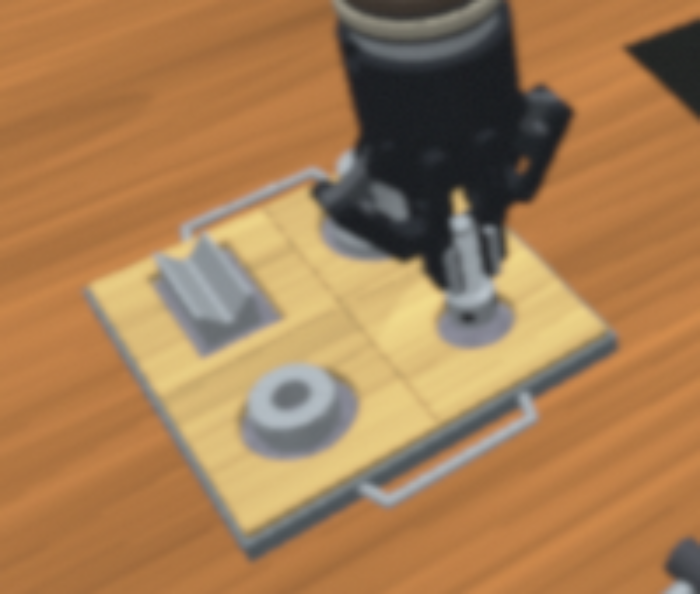

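Centred over the recess. I lower the remaining 14 mm.

```bash
python3 -m pendant '[[[-0.9,-0.006,0,-0.03,0],[-0.9,-0.006,0,-0.044,0],[-0.9,-0.006,0,-0.052,0],[-0.9,-0.006,0,-0.052,0]]]'; python3 -m pendant '[[[-0.9,0,0,-0.006,0],[-0.9,0,0,-0.01,0],[-0.9,0,0,-0.01,0]]]'
```

```text
time: 26.1
position: [0.5747, -0.1789, 0.0408]
eef_rot: [[0.023, -1.0, -0.0], [-1.0, -0.023, 0.0], [-0.0, 0.0, -1.0]]
ft_force: [-0.2, 0.3, 1.9]
gripper_width: 0.0147
time: 26.4
position: [0.575, -0.1789, 0.0407]
eef_rot: [[0.023, -1.0, -0.001], [-1.0, -0.023, 0.0], [-0.0, 0.001, -1.0]]
ft_force: [-5.1, 2.2, 13.7]
gripper_width: 0.0145
```

```bash
python3 -m pendant '[[[-0.9,0,0,0.006,0],[-0.6,0,0,0.006,0],[-0.2,0,0,0.006,0],[0.3,0,0,0.006,0],[0.3,0,0,0.006,0]]]';python3 -m pendant '[[[0.3,0,0,0.12,0],[0.3,0,0,0.28,0],[0.3,0,0,0.46,0],[0.3,0,0,0.6,0],[0.3,0,0.2,0.6,0]]]'; python3 -m pendant '[[[0.3,-0.2,0.2,0,0],[0.3,-0.3,0.4,0,0],[0.3,-0.3,0.6,0,0],[0.3,-0.3,0.6,0,0],[0.3,-0.3,0.6,0,0]]]'
cat > chk.py <<'E'
from h import *
np.set_printoptions(precision=1,suppress=True)
T=dict(body=(473,-181,63),nut=(577,-280,33),screw=(574,-178,81),vee=(475.5,-283,37),nblank=(589,218,25),vblank=(480,92,29))
for cam,b in(("top",0),("scene",.0017)):
    c=env.capture(cam); cv2.imwrite(f"pics/end_{cam}.png",cv2.resize(c["pixels"][100:360,80:460],None,fx=2,fy=2)); W=cloud(c)*1000; W[...,2]+=b*1000
    for n,(x,y,z) in T.items():
        P=W[(np.hypot(W[...,0]-x,W[...,1]-y)<40)&(abs(W[...,2]-z)<5)]
        if len(P)<5: print(cam,n,"few");continue
        r=cv2.minAreaRect(P[:,:2].astype(np.float32)); e=cv2.minEnclosingCircle(P[:,:2].astype(np.float32))
        print(cam,n,len(P),"circ",np.array(e[0]),round(e[1],1),"rect",np.array(r[0]),np.array(r[1]),round(r[2],1),"z",np.percentile(P[:,2],[50,95]))
s=env.state(); print(s["time"],s["position"]*1000)
E
python3 chk.py
```

```text
time: 26.9
position: [0.5748, -0.1789, 0.0393]
eef_rot: [[0.023, -1.0, -0.0], [-1.0, -0.023, 0.0], [-0.0, 0.0, -1.0]]
ft_force: [0.2, 0.5, 0.5]
gripper_width: 0.0551
time: 27.4
position: [0.5804, -0.1348, 0.1971]
eef_rot: [[0.017, -1.0, 0.015], [-1.0, -0.017, -0.007], [0.008, -0.015, -1.0]]
ft_force: [1.7, 0.7, 0.5]
gripper_width: 0.0555
time: 27.9
position: [0.4987, 0.0238, 0.1894]
eef_rot: [[0.027, -1.0, -0.0], [-1.0, -0.027, 0.001], [-0.001, 0.0, -1.0]]
ft_force: [0.1, -1.0, -0.8]
gripper_width: 0.0554
top body 158 circ [ 473.  -181.4] 17.0 rect [ 473.  -181.5] [31.5 32.4] 43.1 z [62.9 66.7]
top nut 243 circ [ 576.7 -279.3] 21.3 rect [ 576.  -279.3] [40.8 41. ] 76.3 z [32.7 36.3]
top screw 43 circ [ 572.7 -178.5] 7.9 rect [ 572.2 -179.2] [13.6 14.7] 30.4 z [80.2 83.3]
top vee 205 circ [ 474.4 -283.2] 33.0 rect [ 474.6 -283.6] [59.4 31. ] 2.0 z [35.3 39.4]
top nblank 289 circ [588.  218.7] 20.9 rect [587.5 218.4] [40.9 39.2] 87.1 z [25.  28.6]
top vblank 128 circ [493.2  93.3] 20.0 rect [487.9  98. ] [38.9 24.9] 46.7 z [29.3 32.8]
scene body 163 circ [ 474.  -182.8] 17.7 rect [ 474.1 -182.5] [32.6 33.5] 61.6 z [62.7 64.4]
scene nut 376 circ [ 577.9 -280.2] 21.5 rect [ 578.3 -280.5] [42.  41.1] 88.4 z [32.8 34.6]
scene screw 49 circ [ 575.1 -179.5] 7.5 rect [ 574.8 -180. ] [12.6 14. ] 23.3 z [80.7 82.4]
scene vee 193 circ [ 475.6 -284.7] 33.0 rect [ 475. -284.] [61.4 30.2] 1.5 z [35.6 38.2]
scene nblank 192 circ [589.4 217. ] 22.1 rect [590.4 216.1] [39.9 41.6] 5.1 z [24.9 26.3]
scene vblank 252 circ [481.4  92. ] 32.7 rect [480.8  92. ] [59.7 32. ] 43.1 z [28.8 30.5]
28.0 [500.   21.2 189.7]
```

View pics/end_top.png

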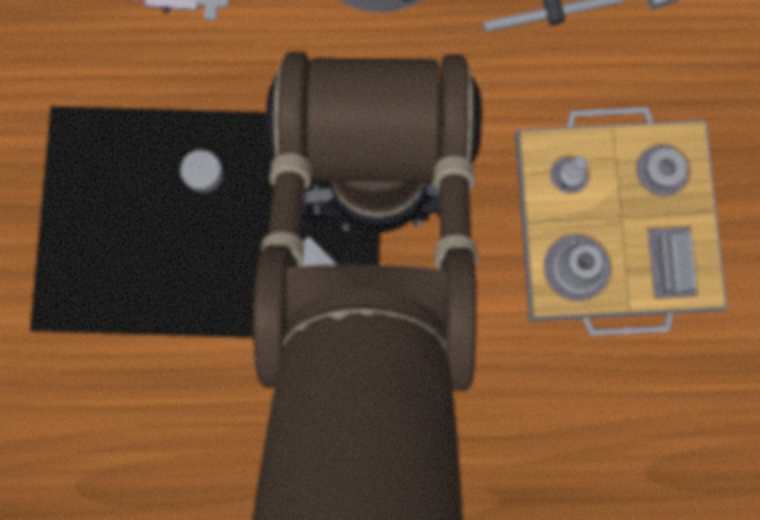

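View pics/end_scene.png

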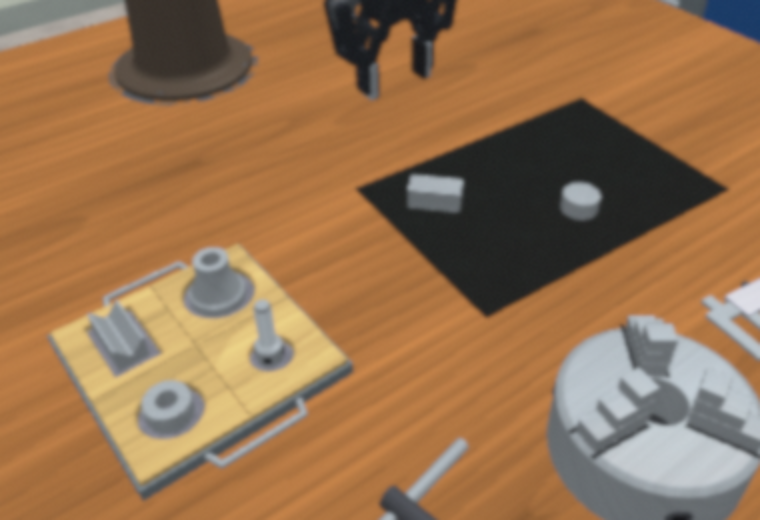

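All four parts sit in their recesses at the expected heights, the blanks have not moved and the arm is clear, so I hand the job in.

```bash
python3 -c "
from bench import env
print(env.finish_job())"
```

```text
the job is handed in; nothing more can be done
None
```

I put the vee head, body, lock nut and screw into their own recesses, let go of them, moved the arm clear and handed the job in at about 28 s.

| Part | Measured top height (mm) | Expected (mm) |
|---|---|---|
| Body | 63 | 63 |
| Nut | 33 | 33 |
| Screw | 80–81 | 81 |
| Vee head | about 37 | 37 |

- **Position:** in the last images, both cameras put each part within about 3 mm of the recess centre I had measured. All four stand upright, and the vee head is within about 2° of its recess.
- **Blanks:** the nut blank measured within about 1 mm of its first position in both cameras. The vee blank did too in the scene camera, but the arm partly hid it from the top camera, so that reading was off and I left it out.
- **Cameras:** the two disagree with each other by about 2–3 mm throughout. I averaged them, which is well inside the 12 mm allowed.
- **Forces:** the highest wrist force reading I saw was about 15 N.

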